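# Load and lock the sloped tool-holder cradle

## Robot

A 6-joint arm with a two-finger parallel gripper is mounted at the origin on the work surface. World frame = base frame: x ahead of the robot, y to its left, z up, the work surface at z = 0. Lengths are in mm, angles in rad, forces in N, time in s.
With the tool pointing down it reaches from about 350 to 775 mm from the base axis. Payload 7.3 kg.
Tool frame: the origin (TCP) lies at the centre of the arm's flange, where the gripper is bolted on; the fingertips stand 178 mm ahead of it and the grasp point (between the pads) lies 159 mm ahead of it; z points along the fingers, y is the line along which they close (so a half turn about z gives the same grasp; the last joint's range is limited). The gripper opens to 92 mm and grips with 3 to 60 N. Pads are 19 mm wide; open, the fingers measure 130 mm over their backs; the gripper's body (75 mm by 190 mm) begins 47 mm behind the grasp point.
Start: joints at [-0.146, 0.342, 1.524, -0, 1.275, -0.146], TCP at [525.003, 0.022, 404.741] pointing down, gripper open.
Joint ranges: [-2.53, 2.53], [-0.77, 2.02], [0.04, 2.7], [-1, 4.14], [0.28, 2.66], [-3.11, 3.11]. Speed limits (rad/s): [2.57, 2.57, 3.14, 3.14, 3.14, 3.14].

## Interface

Orientations are given as [roll, pitch, yaw] about the fixed x, y, z axes, in that order (R = Rz(yaw) Ry(pitch) Rx(roll)).
In Python, from plant import * gives the robot as it stands. The module is installed in compiled form; this text tells all that it offers.
- The arm moves only by the shell command python3 -m inch 'ROWS'. ROWS is JSON, a list of rows, each a list of 5 numbers: the shift along the tool's x, y, z in m, then the turn about the tool's z in rad, then the opening, from 0 (shut) to 1 (fully open). In form: [[tx, ty, tz, spin, claw], ...]. A call has 1 to 8 rows; each row is the pose to reach, as a shift and turn from the pose commanded when the call began, along the tool's axes at that moment; what a row does not reach only later rows make up. A row lasts 1/12 s, in which the tool goes at most 41.7 mm and 7.16 degrees, less where a joint would pass 70% of its speed; a pose out of reach is approached as far as the arm can. A call with a gripper value outside its range is refused whole. The fingers move at their own pace and stop on an object; the grip force is fixed at half the most. Time passes only in rows, so rows that repeat a pose let the fingers close. It gives the time, the measured TCP pose, the force, the opening and the grip force at its end, in the units of the state.
- get_obs(): the state, without advancing time (a new reading comes with each control period).
- capture(name): name is "scene" or "side" or "wrist"; returns a dict with "color" (420x560x3 uint8, red, green, blue), "intrinsics" (3x3 intrinsics, pixels), "pose" (4x4, takes a point from camera to world coordinates). Camera axes: x right, y down, z forward; pixel columns grow to the right and rows downward; lengths in mm; the calibration is good to about 2 mm. A picture is of the moment at which its call begins. There is no depth.
- close_job(): hands the job in; it is judged then, once.
Trained networks look in a picture, given as the dict that the camera call returned (one of the last four; its "shot" number tells which), for a name from the list of things; names that differ only in an ending like _2 or _b are one class to them, and where a whole thing is asked for, a point or a joint stands for the part that bears it (a point fixed in the world has none). Each returns a list of dicts, best first, with "conf" (0 to 1); they miss things now and then, are a little off and sometimes report something else, mostly with a low value. They report only what shows in the picture. A call takes as long as a camera call. They do not tell look-alikes from the thing itself.
- look_for(picture, target): "rect" ([centre column, centre row, width, height] in pixels, round what is visible of it).
- trace(picture, target): "pixels" (420x560 bool, what is visible of it) and "rect" ([centre column, centre row, width, height] in pixels, round what is visible of it).
- tip_of(picture, target): "centre" ([column, row] in pixels: a listed point, or the origin of a listed thing).
The state is a dict: "time": time; "joint_positions": joint angles; "dq": joint speeds; "tau": joint torques, N m; "tool_pos": TCP position; "tcp_rot": TCP orientation; "contact_force": force on the tool from outside, world axes, zero at the start; "moment": the same for the moment, N m; "grip_width": finger opening in mm; "finger_force": force on a finger pad.
Only numpy, scipy, OpenCV 4.12 (cv2) and the standard library are available. Lean on these libraries where they do the work, as an engineer would, in place of code of your own. Each camera call takes 0.05 s, during which the arm holds its last target. There are 200 camera calls.

## Task

The sloped tool cradle stands empty and shut: swing its latch lever fully open (pointing down the slope) and pull the keeper bar right back, then lay every turning-tool holder from the mat in a bay of its own: flat on both rails, cutting head at the raised end beyond the upper rail, tail far enough down for the keeper to cover it. Then push the keeper fully home over the tails and swing the latch lever all the way round behind it. Leave the other things on the bench where they are.

Things in the scene. Friction and masses are not known exactly. Their poses are not given: they have to be found in the camera images.
- deck: sloped deck of the tool cradle. Origin: middle of the seat plane, 80 mm above the bench. x runs up the slope (0.26 rad, 15 degrees, rising away from the robot), y along the rails, z square to the slope. Two aluminium rails (8 mm thick, 290 mm long along y, tops at deck z = 0) at x = -32 and +24 mm; free below to the foot plate (top 10 mm above the bench).
- keeper (a joint): slide of the keeper, an aluminium bar 14 mm wide along y over the whole deck, its underside 25 mm above the seat plane; m along deck x: 0 = right back (clear of the holders), 0.045 = fully home, the bar (middle at deck x = -94 mm at 0, -49 mm at 0.045) over the holders' tails. Stiff: needs about 4 N, stays where it is left
- keeper_grip (a point): point on the axis of the keeper's round black upright grip (14 mm thick, 34 mm long, square to the deck), 9 mm below its top, at the bar's +y end (deck y = +166, z = 60 mm); moves with the keeper
- latch (a joint): hinge of the latch lever at the deck's -y end, axis square to the deck: 0 = lever points down the slope (-x, open), grows clockwise seen from above to 1.57 rad = lever points to +y, behind the keeper's end (locked). Stiff: about 1.5 N at the grip, stays where it is left
- latch_grip (a point): point on the axis of the latch lever's round black upright grip (14 mm thick, 34 mm long, square to the deck), 10 mm below its top, 45 mm from the hinge axis (deck z = 60 mm)
- latch_hinge (a point): point on the latch's hinge axis at the height of latch_grip, deck (-68, -185, 60) mm
- bay0 (a point): middle of one of four bays, on the seat plane, deck (0, -105, 0) mm; others at deck y = -35, +35, +105 mm. A bay is 30 mm wide along y between steel pins (6 mm thick, 14 mm high, round tops) on both rails; low stop bars (inner faces at deck x = -74 and +74 mm, tops at z = +12) close its ends. A holder well laid has its origin 10 mm above it, x up the slope
- holder0: turning-tool holder (three or four of these lie on the cork mat, 3 mm thick): dark square steel bar 20 x 20 mm, 125 mm long, about 0.36 kg; origin at the middle of its length and section; x along the bar to the cutting head; plain shank from x = -62.5 to +37.5 mm, bright narrower head 12 mm square beyond. Which way the heads point on the mat varies. None if absent
- head0 (a point): middle of the cutting head of holder0, 50 mm from its origin along x
- holder1: turning-tool holder (three or four of these lie on the cork mat, 3 mm thick): dark square steel bar 20 x 20 mm, 125 mm long, about 0.36 kg; origin at the middle of its length and section; x along the bar to the cutting head; plain shank from x = -62.5 to +37.5 mm, bright narrower head 12 mm square beyond. Which way the heads point on the mat varies. None if absent
- head1 (a point): middle of the cutting head of holder1, 50 mm from its origin along x
- holder2: turning-tool holder (three or four of these lie on the cork mat, 3 mm thick): dark square steel bar 20 x 20 mm, 125 mm long, about 0.36 kg; origin at the middle of its length and section; x along the bar to the cutting head; plain shank from x = -62.5 to +37.5 mm, bright narrower head 12 mm square beyond. Which way the heads point on the mat varies. None if absent
- head2 (a point): middle of the cutting head of holder2, 50 mm from its origin along x
- holder3: turning-tool holder (three or four of these lie on the cork mat, 3 mm thick): dark square steel bar 20 x 20 mm, 125 mm long, about 0.36 kg; origin at the middle of its length and section; x along the bar to the cutting head; plain shank from x = -62.5 to +37.5 mm, bright narrower head 12 mm square beyond. Which way the heads point on the mat varies. None if absent
- head3 (a point): middle of the cutting head of holder3, 50 mm from its origin along x
- screwdriver: bystander, leave alone: screwdriver 130 mm long lying on the mat
- socket: bystander, leave alone: steel socket, 28 mm across, 32 mm high, on the mat
- tin: bystander, leave alone: tin, 80 mm across, 130 mm high, at the back
- bowl: bystander, leave alone: blue bowl, 100 mm across, 55 mm high, at the back
- jar: bystander, leave alone: jar, 76 mm across, 100 mm high, at the back
- corebit: bystander, leave alone: dark stepped core bit standing at the back, 60 mm across, 110 mm high
- punchhead: bystander, leave alone: dark stepped punch standing near the robot, 48 mm across, 85 mm high
There are look-alikes about, which are no part of the job. What is shaped like the holder0 but green is not meant.

How it is judged (in metres and radians):
On the way, in this order (a step that is already met when the one before it is completed fails the run):
1. latch opened and keeper pulled right back (value of joint latch below 0.35 rad and value of joint keeper below 0.006 m), for 0.2 s.
2. every holder laid in a bay, with the keeper still back (x of holder0 in the frame of deck between -0.015 and 0.015 m and z of holder0 in the frame of deck between 0.006 and 0.014 m and z of head0 in the frame of deck between 0.005 and 0.015 m and x of each of head0, head1, head2, head3 in the frame of deck above 0.034 m and (y of holder0 in the frame of deck between -0.114 and -0.096 m or y of holder0 in the frame of deck between -0.044 and -0.026 m or y of holder0 in the frame of deck between 0.026 and 0.044 m or y of holder0 in the frame of deck between 0.096 and 0.114 m) and linear speed of each of holder0, holder1, holder2, holder3 below 0.02 m/s and not (contact force between the fingers and holder0 above 0.2 N) and x of holder1 in the frame of deck between -0.015 and 0.015 m and z of holder1 in the frame of deck between 0.006 and 0.014 m and z of head1 in the frame of deck between 0.005 and 0.015 m and (y of holder1 in the frame of deck between -0.114 and -0.096 m or y of holder1 in the frame of deck between -0.044 and -0.026 m or y of holder1 in the frame of deck between 0.026 and 0.044 m or y of holder1 in the frame of deck between 0.096 and 0.114 m) and not (contact force between the fingers and holder1 above 0.2 N) and x of holder2 in the frame of deck between -0.015 and 0.015 m and z of holder2 in the frame of deck between 0.006 and 0.014 m and z of head2 in the frame of deck between 0.005 and 0.015 m and (y of holder2 in the frame of deck between -0.114 and -0.096 m or y of holder2 in the frame of deck between -0.044 and -0.026 m or y of holder2 in the frame of deck between 0.026 and 0.044 m or y of holder2 in the frame of deck between 0.096 and 0.114 m) and not (contact force between the fingers and holder2 above 0.2 N) and x of holder3 in the frame of deck between -0.015 and 0.015 m and z of holder3 in the frame of deck between 0.006 and 0.014 m and z of head3 in the frame of deck between 0.005 and 0.015 m and (y of holder3 in the frame of deck between -0.114 and -0.096 m or y of holder3 in the frame of deck between -0.044 and -0.026 m or y of holder3 in the frame of deck between 0.026 and 0.044 m or y of holder3 in the frame of deck between 0.096 and 0.114 m) and not (contact force between the fingers and holder3 above 0.2 N) and value of joint keeper below 0.012 m), for 0.2 s.
3. keeper pushed fully home (value of joint keeper above 0.041 m), for 0.2 s.
4. latch lever turned to lock (value of joint latch above 1.4 rad and value of joint keeper above 0.041 m), for 0.2 s.
At the end, for the whole second after the job is handed in: Every holder lies still and released in its own bay, flat on both rails (within 4 mm of seat height, 5 mm at the head), within 9 mm of the bay's middle and 15 mm of nominal along the slope, head at the raised end; keeper within 4 mm of home; latch at least 1.4 rad (all of step 4 and x of holder0 in the frame of deck between -0.015 and 0.015 m and z of holder0 in the frame of deck between 0.006 and 0.014 m and z of head0 in the frame of deck between 0.005 and 0.015 m and x of each of head0, head1, head2, head3 in the frame of deck above 0.034 m and (y of holder0 in the frame of deck between -0.114 and -0.096 m or y of holder0 in the frame of deck between -0.044 and -0.026 m or y of holder0 in the frame of deck between 0.026 and 0.044 m or y of holder0 in the frame of deck between 0.096 and 0.114 m) and linear speed of each of holder0, holder1, holder2, holder3 below 0.02 m/s and not (contact force between the fingers and holder0 above 0.2 N) and x of holder1 in the frame of deck between -0.015 and 0.015 m and z of holder1 in the frame of deck between 0.006 and 0.014 m and z of head1 in the frame of deck between 0.005 and 0.015 m and (y of holder1 in the frame of deck between -0.114 and -0.096 m or y of holder1 in the frame of deck between -0.044 and -0.026 m or y of holder1 in the frame of deck between 0.026 and 0.044 m or y of holder1 in the frame of deck between 0.096 and 0.114 m) and not (contact force between the fingers and holder1 above 0.2 N) and x of holder2 in the frame of deck between -0.015 and 0.015 m and z of holder2 in the frame of deck between 0.006 and 0.014 m and z of head2 in the frame of deck between 0.005 and 0.015 m and (y of holder2 in the frame of deck between -0.114 and -0.096 m or y of holder2 in the frame of deck between -0.044 and -0.026 m or y of holder2 in the frame of deck between 0.026 and 0.044 m or y of holder2 in the frame of deck between 0.096 and 0.114 m) and not (contact force between the fingers and holder2 above 0.2 N) and x of holder3 in the frame of deck between -0.015 and 0.015 m and z of holder3 in the frame of deck between 0.006 and 0.014 m and z of head3 in the frame of deck between 0.005 and 0.015 m and (y of holder3 in the frame of deck between -0.114 and -0.096 m or y of holder3 in the frame of deck between -0.044 and -0.026 m or y of holder3 in the frame of deck between 0.026 and 0.044 m or y of holder3 in the frame of deck between 0.096 and 0.114 m) and not (contact force between the fingers and holder3 above 0.2 N)); the robot touches nothing.
It fails at once if another thing on the bench is moved more than 5 cm (distance of any of screwdriver, socket, tin, bowl, jar, corebit, punchhead from where it was at the start of the episode above 0.05 m).
Of holder0, holder1, holder2, holder3 only 3 to 4 are there at a start; the rules pass over those that are not, and their reading is None.
At some moment in a run one of holder0, holder1, holder2, holder3 may be knocked a few centimetres aside while the robot is not near it.
It also fails if it takes over 210 s, if anything falls off the work surface, if the arm or the gripper's body presses on something with over 40 N, if the wrist force passes 120 N, or if a joint passes its speed limit or range.

## Working session

There is one attempt and no reset: what is moved stays moved. The work goes in short steps, Python scripts to look and compute and a shell command to move; the robot and the scene stay as the last step left them, time stands still between calls to the robot, and variables do not carry over. Pictures are saved under pics/ and viewed, at most 14 in all, crops included, and the job is handed in when it is done.

```bash
mkdir -p pics; cat > h.py <<'E'
from plant import *
import numpy as np, cv2
from scipy.spatial.transform import Rotation as R
def save(c,n): cv2.imwrite(f'pics/{n}.png',c['color'][:,:,::-1])
def ray(c,px):
    d=c['pose'][:3,:3]@np.linalg.solve(c['intrinsics'],[px[0],px[1],1]); return np.array(c['pose'][:3,3]),d
def onz(c,px,z):
    o,d=ray(c,px); return o+d*(z-o[2])/d[2]
def proj(c,P):
    p=np.linalg.inv(c['pose'])@np.r_[P,1]; q=c['intrinsics']@p[:3]; return q[:2]/q[2]
def tri(obs):
    A=np.zeros((3,3));b=np.zeros(3)
    for c,px in obs:
        o,d=ray(c,px); d=d/np.linalg.norm(d); M=np.eye(3)-np.outer(d,d); A+=M;b+=M@o
    return np.linalg.solve(A,b)
E
cat > m.py <<'E'
from h import *
np.set_printoptions(precision=1,suppress=True)
o=get_obs(); print(o)
C={n:capture(n) for n in('scene','side','wrist')}
for n,c in C.items():
    save(c,n+'0'); c['pose']=np.array(c['pose']);print(n,c['pose'][:3,3],c['pose'][:3,2],c['intrinsics'][0][0])
    for t in('latch_grip','keeper_grip','latch_hinge','bay0','deck','holder0','head0'):
        print(t,[(np.round(d['centre']).tolist(),round(d['conf'],2)) for d in tip_of(c,t)][:6])
E
python3 m.py
```

```text
{'time': 0.0, 'joint_positions': array([-0.1,  0.3,  1.5, -0. ,  1.3, -0.1]), 'dq': array([ 0.,  0.,  0., -0., -0., -0.]), 'tau': array([  0. , -43.1, -24.4,   0.1,   0.1,  -0. ]), 'tool_pos': array([524.9,   0. , 404.1]), 'tcp_rot': array([-3.1, -0. ,  1.6]), 'contact_force': array([0.7, 0.1, 0.6]), 'moment': array([ 0., -0., -0.]), 'finger_force': 0.0, 'grip_width': 91.8820146355244}
scene [978.1 604.4 831.6] [-0.4 -0.6 -0.7] 412.9127274326668
latch_grip [([319.0, 223.0], 0.65), ([292.0, 202.0], 0.55), ([274.0, 209.0], 0.18), ([237.0, 174.0], 0.16)]
keeper_grip [([425.0, 309.0], 0.87)]
latch_hinge [([305.0, 218.0], 0.74), ([276.0, 207.0], 0.63)]
bay0 [([306.0, 262.0], 0.62)]
deck [([336.0, 291.0], 0.81)]
holder0 [([276.0, 207.0], 0.86), ([207.0, 188.0], 0.81), ([254.0, 174.0], 0.81), ([225.0, 206.0], 0.67), ([314.0, 163.0], 0.49), ([191.0, 273.0], 0.3)]
head0 [([289.0, 202.0], 0.91), ([190.0, 191.0], 0.84), ([239.0, 176.0], 0.57), ([204.0, 212.0], 0.55), ([302.0, 169.0], 0.41)]
side [  28.5 -937.2  793.3] [ 0.4  0.7 -0.5] 480.69690415866984
latch_grip [([271.0, 193.0], 0.63), ([283.0, 198.0], 0.58)]
keeper_grip [([225.0, 149.0], 0.66)]
latch_hinge [([283.0, 198.0], 0.85)]
bay0 [([294.0, 190.0], 0.67)]
deck [([270.0, 175.0], 0.57)]
holder0 [([249.0, 390.0], 0.87), ([336.0, 318.0], 0.83), ([393.0, 306.0], 0.8), ([239.0, 326.0], 0.69), ([369.0, 282.0], 0.62)]
head0 [([391.0, 268.0], 0.86), ([287.0, 274.0], 0.85), ([355.0, 316.0], 0.83), ([260.0, 315.0], 0.75), ([412.0, 294.0], 0.61)]
wrist [525.7  77.1 384.4] [-0.  -0.3 -1. ] 356.27655072665783
latch_grip [([262.0, 92.0], 0.72), ([527.0, 123.0], 0.57), ([260.0, 287.0], 0.42)]
keeper_grip [([518.0, 235.0], 0.33)]
latch_hinge [([280.0, 155.0], 0.75), ([200.0, 336.0], 0.25)]
bay0 []
deck []
holder0 [([262.0, 286.0], 0.78), ([361.0, 362.0], 0.69), ([263.0, 92.0], 0.63)]
head0 [([399.0, 364.0], 0.93), ([218.0, 283.0], 0.63)]
```

View pics/scene0.png

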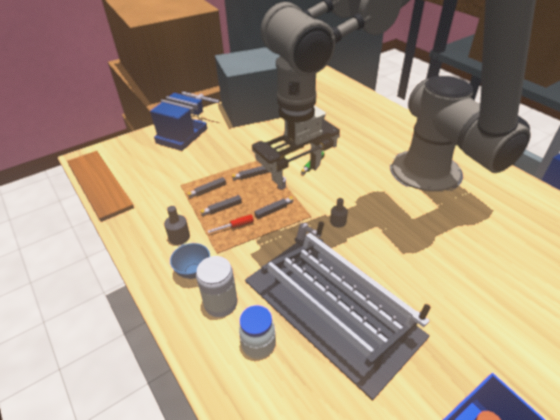

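View pics/side0.png

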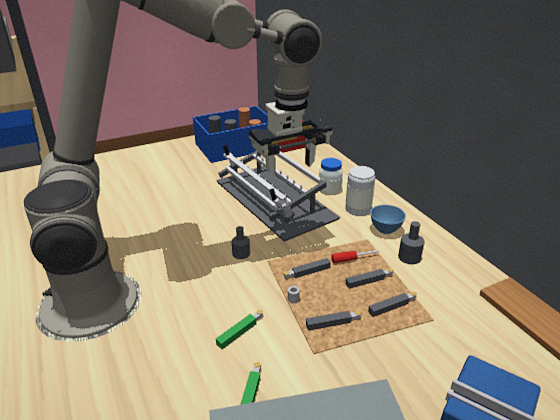

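View pics/wrist0.png

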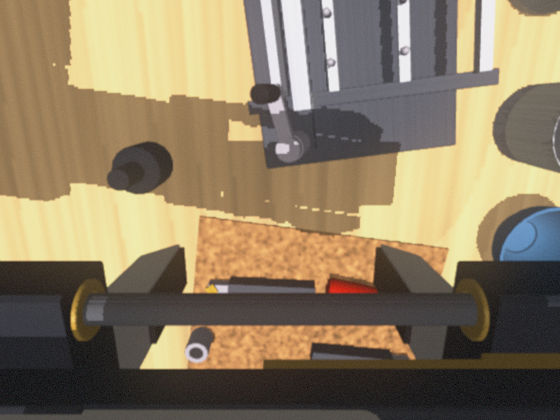

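```bash
cat >> h.py <<'E'
from scipy.optimize import least_squares
def deckT(p):
    T=np.eye(4);T[:3,:3]=R.from_euler('z',p[2]).as_matrix()@R.from_euler('y',-.262).as_matrix();T[:3,3]=[p[0],p[1],80];return T
def dp(p,v): return (deckT(p)@np.r_[v,1])[:3]
def grips(p):
    return dict(keeper_grip=dp(p,[-94+p[3],166,60]),latch_grip=dp(p,[-68-45*np.cos(p[4]),-185+45*np.sin(p[4]),60]),latch_hinge=dp(p,[-68,-185,60]),bay0=dp(p,[0,-105,0]),deck=dp(p,[0,0,0]))
def fitdeck(C,D,p0=(560,230,0,45,1.57)):
    f=lambda p:np.concatenate([proj(C[n],grips(p)[t])-px for n,t,px in D])
    return least_squares(f,p0,loss='soft_l1',x_scale=[10,10,.1,10,.3],f_scale=3)
E
cat > m2.py <<'E'
from h import *
np.set_printoptions(precision=2,suppress=True)
C={n:capture(n) for n in('scene','side','wrist')}
for c in C.values(): c['pose']=np.array(c['pose'])
D=[('scene','latch_hinge',(305,218)),('scene','keeper_grip',(425,309)),('scene','bay0',(306,262)),('scene','deck',(336,291)),('scene','latch_grip',(319,223)),
('side','latch_hinge',(283,198)),('side','keeper_grip',(225,149)),('side','bay0',(294,190)),('side','deck',(270,175)),('side','latch_grip',(271,193)),('wrist','latch_grip',(262,92)),('wrist','latch_hinge',(280,155))]
for yaw in(0,):
    r=fitdeck(C,D);print(r.x,r.cost);print(r.fun.reshape(-1,2));print({k:np.round(v) for k,v in grips(r.x).items()})
for n in('scene','side'):
    for t in('holder0','head0'):
        for d in tip_of(C[n],t):print(n,t,np.round(d['centre']),round(d['conf'],2),onz(C[n],d['centre'],13)[:2])
E
python3 m2.py
```

```text
[583.73 230.56   0.12  37.03   1.41] 17.24317498975375
[[-0.07 -0.73]
 [ 0.35 -0.34]
 [-2.11  1.98]
 [ 1.53  0.27]
 [ 0.91  2.78]
 [ 0.94  0.3 ]
 [ 0.31 -0.52]
 [-2.25  0.02]
 [ 2.27  0.47]
 [ 1.75 -0.47]
 [-0.1   1.29]
 [-0.79 -0.83]]
{'keeper_grip': array([494., 387., 123.]), 'latch_grip': array([513.,  80., 118.]), 'latch_hinge': array([525.,  37., 120.]), 'bay0': array([596., 126.,  80.]), 'deck': array([584., 231.,  80.])}
scene holder0 [206. 186.] 0.87 [ 619.78 -338.81]
scene holder0 [249. 176.] 0.79 [ 485.31 -301.63]
scene holder0 [224. 208.] 0.62 [ 621.92 -218.67]
scene holder0 [310. 165.] 0.57 [ 296.03 -230.42]
scene holder0 [275. 208.] 0.56 [ 501.71 -130.97]
scene head0 [191. 190.] 0.88 [ 665.16 -348.48]
scene head0 [204. 212.] 0.56 [ 676.2  -239.06]
scene head0 [239. 178.] 0.55 [ 514.38 -313.28]
scene head0 [288. 203.] 0.53 [ 459.94 -127.28]
scene head0 [302. 168.] 0.46 [ 324.12 -235.46]
side holder0 [307. 267.] 0.96 [ 506.52 -127.38]
side holder0 [240. 328.] 0.88 [ 278.14 -240.54]
side holder0 [391. 304.] 0.79 [ 614.79 -330.08]
side holder0 [250. 389.] 0.64 [ 235.53 -391.41]
side holder0 [332. 318.] 0.62 [ 471.28 -306.06]
side holder0 [374. 280.] 0.57 [ 627.87 -244.24]
side head0 [258. 316.] 0.95 [ 327.66 -227.48]
side head0 [412. 298.] 0.89 [ 670.53 -334.73]
side head0 [390. 271.] 0.72 [ 683.79 -233.92]
side head0 [354. 314.] 0.67 [ 522.58 -317.34]
side head0 [256. 369.] 0.66 [ 264.27 -355.45]
side head0 [286. 272.] 0.56 [ 451.12 -122.7 ]
```

```bash
python3 -m inch '[[0.04,-0.005,0.03,0.12,0.45],[0.08,-0.012,0.06,0.24,0.45],[0.08,-0.012,0.085,0.36,0.45],[0.08,-0.012,0.085,0.48,0.45],[0.08,-0.012,0.085,0.60,0.45],[0.08,-0.012,0.085,0.72,0.45],[0.08,-0.012,0.085,0.84,0.45],[0.08,-0.012,0.085,0.96,0.45]]'; python3 -m inch '[[0,0,0,0.12,0.45],[0,0,0,0.24,0.45],[0,0,0,0.36,0.45],[0,0,0,0.49,0.45],[0,0,0,0.49,0.45]]'; cat > m3.py <<'E'
from h import *
np.set_printoptions(precision=2,suppress=True)
o=get_obs();print(o['tool_pos'],o['tcp_rot'],o['joint_positions'])
C={n:capture(n) for n in('scene','side','wrist')};save(C['wrist'],'wrist1')
for n,c in C.items():
    c['pose']=np.array(c['pose'])
    for t in('latch_grip','latch_hinge','punchhead','keeper_grip','bay0'):
        for d in tip_of(c,t)[:2]:print(n,t,np.round(d['centre']),round(d['conf'],2),onz(c,d['centre'],40)[:2] if t=='punchhead' else '')
p=[583.73,230.56,.12,37,1.41]
for n in C: print(n,{k:np.round(proj(C[n],v)) for k,v in grips(p).items()})
p[4]=0;print(grips(p)['latch_grip'])
E
python3 m3.py
```

```text
time: 2.22
tool_pos: [513.1, 80.1, 319.7]
tcp_rot: [3.142, -0.0, 0.605]
contact_force: [-0.2, -0.0, -0.3]
grip_width: 43.7
finger_force: 0.0
time: 2.63
tool_pos: [513.1, 80.0, 319.8]
tcp_rot: [3.142, -0.0, 0.116]
contact_force: [-0.0, -0.4, -0.3]
grip_width: 41.3
finger_force: 0.0
[513.06  80.   319.76] [ 3.14 -0.    0.12] [0.01 0.42 1.66 0.   1.06 1.46]
scene latch_grip [320. 222.] 0.46 
scene latch_hinge [305. 217.] 0.97 
scene punchhead [176. 233.] 0.59 [ 782.97 -182.96]
scene punchhead [340. 221.] 0.57 [406.18  40.6 ]
scene keeper_grip [429. 308.] 0.56 
scene bay0 [301. 263.] 0.92 
side latch_grip [273. 191.] 0.68 
side latch_grip [288. 275.] 0.28 
side latch_hinge [291. 300.] 0.7 
side latch_hinge [282. 196.] 0.58 
side punchhead [290. 272.] 0.72 [ 445.09 -153.59]
side punchhead [242. 254.] 0.58 [369.24 -38.75]
side keeper_grip [224. 151.] 0.83 
side keeper_grip [410. 295.] 0.43 
side bay0 [293. 190.] 0.67 
side bay0 [281. 198.] 0.66 
wrist latch_grip [278. 244.] 0.8 
wrist latch_hinge [362. 235.] 0.95 
wrist latch_hinge [525. 236.] 0.37 
wrist punchhead [335. 327.] 0.9 [412.01  19.21]
scene {'keeper_grip': array([425., 309.]), 'latch_grip': array([320., 226.]), 'latch_hinge': array([305., 217.]), 'bay0': array([304., 264.]), 'deck': array([338., 291.])}
side {'keeper_grip': array([225., 148.]), 'latch_grip': array([273., 193.]), 'latch_hinge': array([284., 198.]), 'bay0': array([292., 190.]), 'deck': array([272., 175.])}
wrist {'keeper_grip': array([-308.,  218.]), 'latch_grip': array([278., 247.]), 'latch_hinge': array([360., 237.]), 'bay0': array([217.,  81.]), 'deck': array([37., 80.])}
[482.09  31.96 108.68]
```

View pics/wrist1.png

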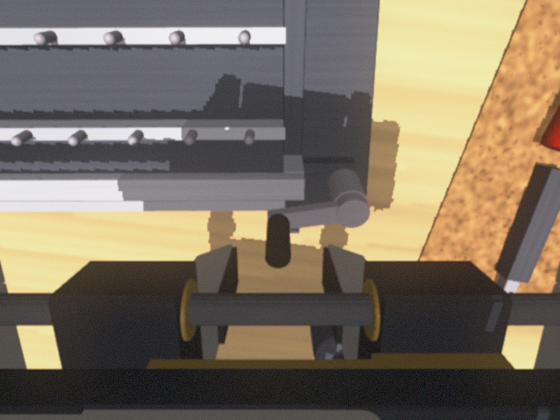

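```bash
python3 -m inch '[[0,0,0.02,0,0.45],[0,0,0.035,0,0.45],[0,0,0.035,0,0],[0,0,0.035,0,0],[0,0,0.035,0,0],[0,0,0.035,0,0],[0,0,0.035,0,0],[0,0,0.035,0,0]]'; python3 -m inch '[[-0.009,0.0025,0.0024,0,0],[-0.0165,0.0065,0.0044,0,0],[-0.0235,0.012,0.0063,0,0],[-0.029,0.019,0.0077,0,0]]';python3 -m inch '[[-0.004,0.008,0.0012,0,0],[-0.0065,0.0165,0.0018,0,0],[-0.0075,0.0255,0.002,0,0],[-0.0075,0.0255,0.002,0,0]]'
```

```text
time: 4.2
tool_pos: [513.0, 80.7, 285.6]
tcp_rot: [-3.14, -0.002, 0.121]
contact_force: [0.5, 4.0, 1.7]
grip_width: 12.8
finger_force: 30.0
time: 4.53
tool_pos: [484.8, 59.7, 277.3]
tcp_rot: [-3.137, 0.003, 0.121]
contact_force: [-8.0, 13.2, 3.3]
grip_width: 13.4
finger_force: 30.0
time: 4.87
tool_pos: [479.6, 31.6, 274.5]
tcp_rot: [-3.139, 0.008, 0.121]
contact_force: [-11.6, 1.5, 2.5]
grip_width: 12.9
finger_force: 30.0
```

```bash
python3 -m inch '[[0,0,0,0,0.3],[0,0,0,0,0.45],[0,0,0,0,0.45],[0,0,-0.035,0,0.45],[0,0,-0.055,0,0.45],[0.008,-0.04,-0.055,0,0.45],[0.016,-0.08,-0.055,0,0.45],[0.02,-0.12,-0.055,0,0.45]]';  python3 -m inch '[[0.0055,-0.04,0,0,0.45],[0.011,-0.08,0,0,0.45],[0.0165,-0.12,0,0,0.45],[0.022,-0.16,0,0,0.45],[0.0275,-0.2,0,0,0.45],[0.035,-0.231,0,0,0.45],[0.035,-0.231,0,0,0.45],[0.035,-0.231,0,0,0.45]]'; cat > m4.py <<'E'
from h import *
import sys
np.set_printoptions(precision=2,suppress=True)
o=get_obs();print(o['tool_pos'],o['tcp_rot'],o['joint_positions'])
C={n:capture(n) for n in('scene','side','wrist')};save(C['wrist'],sys.argv[1])
D=[]
for n,c in C.items():
    c['pose']=np.array(c['pose'])
    for t in('latch_grip','latch_hinge','keeper_grip','bay0','deck'):
        for d in tip_of(c,t)[:3]:
            e=proj(c,grips([583.73,230.56,.12,float(sys.argv[2]),float(sys.argv[3])])[t])-d['centre']
            if np.linalg.norm(e)<(40 if n=='wrist' else 15): D.append((n,t,d['centre'])); print(n,t,np.round(d['centre']),round(d['conf'],2),e)
r=fitdeck(C,D,[583.73,230.56,.12,float(sys.argv[2]),float(sys.argv[3])]);print(r.x,r.cost);print(r.fun.reshape(-1,2));print({k:np.round(v) for k,v in grips(r.x).items()})
E
python3 m4.py wrist2 37 0
```

```text
time: 5.53
tool_pos: [488.4, 153.9, 331.2]
tcp_rot: [-3.141, -0.004, 0.118]
contact_force: [1.1, -1.2, 0.4]
grip_width: 41.3
finger_force: 0.0
time: 6.2
tool_pos: [494.1, 388.2, 329.7]
tcp_rot: [-3.142, -0.001, 0.124]
contact_force: [0.5, -0.4, 0.2]
grip_width: 41.3
finger_force: 0.0
[494.1  388.19 329.75] [-3.14 -0.    0.12] [ 0.54  0.59  1.33 -0.    1.22  1.99]
scene latch_grip [308. 218.] 0.59 [ 9.29 -5.34]
scene latch_grip [319. 213.] 0.56 [-1.51 -0.84]
scene latch_hinge [305. 218.] 0.82 [-0.19 -0.35]
scene keeper_grip [426. 308.] 0.71 [-0.87  0.63]
scene bay0 [305. 262.] 0.63 [-0.67  2.25]
scene deck [339. 290.] 0.64 [-1.78  1.57]
side latch_grip [268. 206.] 0.7 [1.98 0.64]
side latch_hinge [280. 196.] 0.88 [3.66 1.81]
side keeper_grip [223. 149.] 0.96 [ 2.44 -0.54]
side bay0 [293. 187.] 0.91 [-1.38  2.63]
side deck [270. 176.] 0.82 [ 1.77 -0.43]
wrist keeper_grip [274. 243.] 0.86 [2.38 1.  ]
[581.16 232.43   0.13  42.51   0.08] 50.32870376485899
[[10.45 -4.45]
 [-0.35  0.05]
 [ 0.09 -0.1 ]
 [-0.38  0.88]
 [ 0.27  2.57]
 [-0.32  1.56]
 [ 1.18 -0.13]
 [ 3.47  1.62]
 [ 2.45 -1.15]
 [-2.07  2.4 ]
 [ 0.75 -0.51]
 [ 0.06  0.68]]
{'keeper_grip': array([494., 388., 125.]), 'latch_grip': array([482.,  36., 109.]), 'latch_hinge': array([525.,  38., 120.]), 'bay0': array([595., 128.,  80.]), 'deck': array([581., 232.,  80.])}
```

```bash
python3 -m inch '[[0,0,0.025,0,0.45],[0,0,0.042,0,0.45],[0,0,0.042,0,0],[0,0,0.042,0,0],[0,0,0.042,0,0],[0,0,0.042,0,0],[0,0,0.042,0,0],[0,0,0.042,0,0]]'; python3 -m inch '[[-0.008,0,0.002,0,0],[-0.016,0,0.004,0,0],[-0.024,0,0.0065,0,0],[-0.032,0,0.0085,0,0],[-0.039,0,0.0105,0,0],[-0.042,0,0.011,0,0],[-0.045,0,0.012,0,0],[-0.045,0,0.012,0,0]]'
```

```text
time: 7.77
tool_pos: [494.6, 387.4, 289.5]
tcp_rot: [-3.139, -0.003, 0.121]
contact_force: [-0.1, 5.0, 1.9]
grip_width: 13.1
finger_force: 30.0
time: 8.43
tool_pos: [453.3, 381.9, 279.0]
tcp_rot: [-3.137, -0.016, 0.121]
contact_force: [17.0, 5.5, 0.8]
grip_width: 13.4
finger_force: 30.0
```

```bash
python3 -m inch '[[0,0,0,0,0.3],[0,0,0,0,0.45],[0,0,0,0,0.45],[0,0,-0.035,0,0.45],[0,0,-0.07,0,0.45],[0,0,-0.11,0,0.45]]'; cat > m5.py <<'E'
from h import *
np.set_printoptions(precision=2,suppress=True)
o=get_obs();print(o['tool_pos'],o['tcp_rot'])
out=[]
for n in('scene','side'):
    c=capture(n);c['pose']=np.array(c['pose'])
    H=[onz(c,d['centre'],13)[:2] for d in tip_of(c,'head0')]
    O=[onz(c,d['centre'],13)[:2] for d in tip_of(c,'holder0')]
    for d in trace(c,'holder0'):
        ys,xs=np.nonzero(d['pixels'])
        if len(xs)<20: continue
        P=np.array([onz(c,p,14)[:2] for p in zip(xs,ys)],np.float32)
        (cx,cy),(w,h),a=cv2.minAreaRect(P)
        if w<h: a+=90
        a=np.radians(a); hd=[h for h in H if np.linalg.norm(h-[cx,cy])<75]
        if hd and (hd[0]-[cx,cy])@[np.cos(a),np.sin(a)]<0:a+=np.pi
        col=c['color'][ys,xs].mean(0)
        og=[q for q in O if np.linalg.norm(q-[cx,cy])<30]
        print(n,round(d['conf'],2),'ctr %.0f %.0f'%(cx,cy),'wh %.0f %.0f'%(w,h),'yaw %.2f'%((a+np.pi)%(2*np.pi)-np.pi),'head',hd[:1],'org',og[:1],col.round())
E
python3 m5.py
```

```text
time: 8.93
tool_pos: [449.0, 380.6, 385.4]
tcp_rot: [3.139, 0.005, 0.121]
contact_force: [1.6, 1.2, 0.3]
grip_width: 40.7
finger_force: 0.0
[449.03 380.65 385.43] [3.14 0.   0.12]
scene 0.89 ctr 618 -332 wh 42 127 yaw -0.01 head [array([ 671.98, -341.4 ])] org [array([ 613.25, -331.57])] [129. 107.  94.]
scene 0.88 ctr 624 -236 wh 43 129 yaw -0.13 head [array([ 685.32, -243.75])] org [array([ 620.48, -227.7 ])] [130. 108.  95.]
scene 0.74 ctr 501 -137 wh 40 135 yaw 3.10 head [] org [array([ 499.43, -139.91])] [130. 109.  95.]
scene 0.58 ctr 281 -239 wh 138 32 yaw 0.34 head [array([ 319.35, -238.51])] org [] [132. 160.  93.]
scene 0.55 ctr 233 -401 wh 135 18 yaw 0.93 head [array([ 266.51, -357.78])] org [array([ 236.68, -396.85])] [143. 182. 104.]
side 0.95 ctr 473 -311 wh 38 129 yaw -0.22 head [array([ 522.38, -317.24])] org [array([ 466.02, -310.8 ])] [89. 88. 87.]
side 0.82 ctr 506 -132 wh 42 132 yaw 3.06 head [array([ 460.11, -126.4 ])] org [array([ 493.69, -131.35])] [92. 89. 87.]
side 0.71 ctr 247 -380 wh 99 27 yaw 0.93 head [array([ 267.77, -357.76])] org [] [ 90. 156.  93.]
side 0.7 ctr 626 -230 wh 37 134 yaw -0.09 head [array([ 677.79, -237.74])] org [array([ 627.64, -239.61])] [86. 85. 86.]
side 0.66 ctr 279 -241 wh 130 31 yaw 0.34 head [array([ 330.79, -222.21])] org [array([ 278.47, -244.24])] [ 59. 130.  72.]
side 0.55 ctr 622 -328 wh 37 139 yaw -0.03 head [array([ 675.86, -318.86])] org [array([ 614.27, -337.39])] [90. 89. 87.]
```

```bash
python3 -m inch '[[-0.0035,0.04,0,0,0.6],[-0.007,0.08,0,0,0.6],[-0.0105,0.12,0,0,0.6],[-0.014,0.16,0,0,0.6],[-0.0175,0.2,0,0,0.6],[-0.021,0.24,0,0,0.6],[-0.0245,0.28,0,0,0.6],[-0.028,0.32,0,0,0.6]]'; python3 -m inch '[[-0.0035,0.04,0,0,0.6],[-0.007,0.08,0,0,0.6],[-0.0105,0.12,0,0,0.6],[-0.014,0.16,0,0,0.6],[-0.0175,0.2,0,0,0.6],[-0.021,0.24,0,0,0.6],[-0.0245,0.28,0,0,0.6],[-0.028,0.32,0,0,0.6]]'; python3 -m inch '[[-0.004,0.03,0,0.11,0.6],[-0.004,0.047,0,0.22,0.6],[-0.004,0.047,0.02,0.34,0.6],[-0.004,0.047,0.04,0.34,0.6],[-0.004,0.047,0.04,0.34,0.6]]'
cat > m6.py <<'E'
from h import *
np.set_printoptions(precision=1,suppress=True)
o=get_obs();print(o['tool_pos'],o['tcp_rot'])
for n in('wrist','side','scene'):
    c=capture(n);c['pose']=np.array(c['pose'])
    if n=='wrist': save(c,'wrist3')
    if n=='side': cv2.imwrite('pics/mat.png',cv2.resize(c['color'][220:420,200:450,::-1],None,fx=3,fy=3,interpolation=3))
    for t,z in(('holder0',13),('head0',13),('socket',19),('screwdriver',12)):
        for d in tip_of(c,t):print(n,t,np.round(d['centre']),round(d['conf'],2),onz(c,d['centre'],z)[:2])
E
python3 m6.py
```

```text
time: 10.0
tool_pos: [459.9, 58.3, 385.1]
tcp_rot: [-3.141, 0.002, 0.121]
contact_force: [0.5, 0.3, 0.2]
grip_width: 55.1
finger_force: 0.0
time: 10.67
tool_pos: [470.8, -263.0, 384.8]
tcp_rot: [-3.14, 0.002, 0.121]
contact_force: [1.1, 0.2, -0.9]
grip_width: 55.2
finger_force: 0.0
time: 11.08
tool_pos: [471.9, -307.9, 341.0]
tcp_rot: [-3.137, 0.008, -0.22]
contact_force: [-0.8, 0.8, -0.4]
grip_width: 55.5
finger_force: 0.0
[ 471.9 -307.9  341. ] [-3.1  0.  -0.2]
wrist holder0 [145.  24.] 0.83 [ 623.8 -233.3]
wrist holder0 [255. 372.] 0.73 [ 281.1 -237.5]
wrist holder0 [286. 184.] 0.68 [ 473.5 -313.1]
wrist holder0 [ 86. 194.] 0.56 [ 504.  -136.2]
wrist head0 [286. 128.] 0.86 [ 521.  -323.7]
wrist head0 [232. 336.] 0.81 [ 330.5 -224.8]
wrist head0 [106. 246.] 0.7 [ 451.9 -135.2]
wrist head0 [364. 363.] 0.6 [ 268.1 -351.9]
wrist socket [190. 251.] 0.62 [ 432.8 -212.7]
wrist screwdriver [38. 26.] 0.58 [ 641.3 -150.4]
side holder0 [333. 319.] 0.72 [ 471.1 -310. ]
side holder0 [392. 304.] 0.7 [ 617.9 -330.2]
side holder0 [239. 330.] 0.7 [ 273.5 -244.9]
side holder0 [305. 271.] 0.67 [ 494
[... 447 characters left out ...]
 -233.3]
scene holder0 [204. 191.] 0.74 [ 632.5 -322.4]
scene holder0 [249. 174.] 0.72 [ 478.8 -311.4]
scene holder0 [313. 166.] 0.69 [ 293.  -220.1]
scene holder0 [276. 211.] 0.67 [ 507.3 -119.9]
scene holder0 [299. 138.] 0.63 [ 228.9 -378.3]
scene head0 [189. 192.] 0.72 [ 673.  -342.1]
scene head0 [290. 201.] 0.68 [ 449.9 -128.5]
scene head0 [239. 176.] 0.68 [ 511.2 -321. ]
scene head0 [203. 211.] 0.59 [ 677.6 -243.8]
scene head0 [298. 145.] 0.44 [ 260.5 -345. ]
scene head0 [179. 234.] 0.41 [ 771.8 -200.4]
scene socket [304. 263.] 0.47 [563.9  84.7]
scene socket [282. 185.] 0.43 [ 429.1 -198. ]
scene socket [290. 202.] 0.42 [ 457.2 -121.9]
scene screwdriver [225. 228.] 0.79 [ 660.2 -145.7]
```

View pics/mat.png

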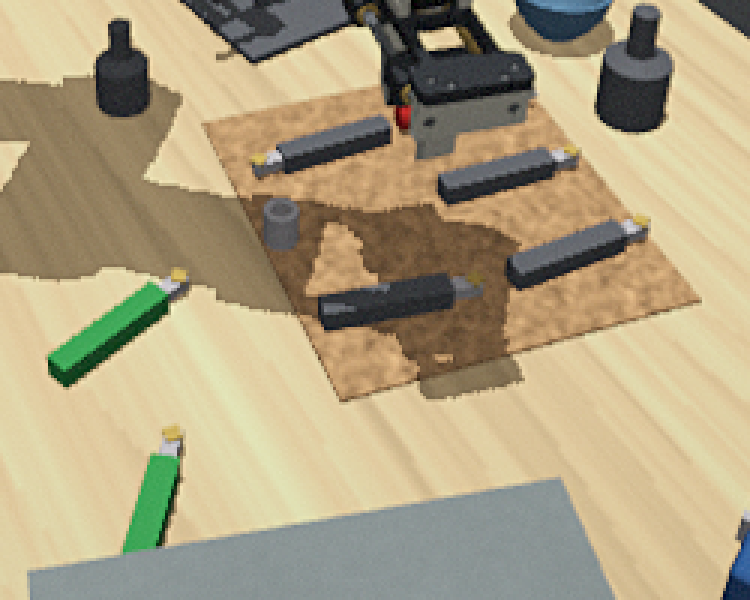

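View pics/wrist3.png

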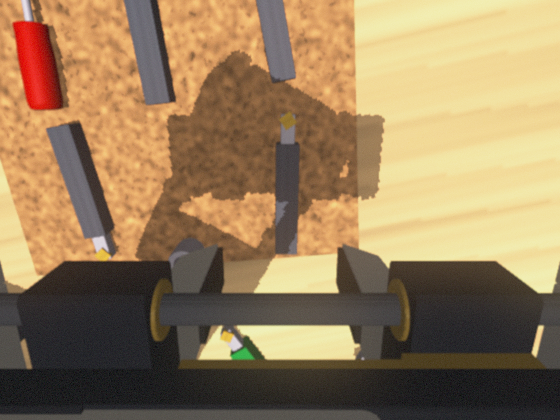

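```bash
python3 -m inch '[[0.0015,0.0027,0.04,0,0.6],[0.0015,0.0027,0.08,0,0.6],[0.0015,0.0027,0.12,0,0.6],[0.0015,0.0027,0.15,0,0.6],[0.0015,0.0027,0.158,0,0.6],[0.0015,0.0027,0.158,0,0],[0.0015,0.0027,0.158,0,0],[0.0015,0.0027,0.158,0,0]]'; python3 -m inch '[[0,0,0,0,0],[0,0,0,0,0],[0,0,0,0,0],[0,0,0,0,0]]'
```

```text
time: 12.5
tool_pos: [474.7, -311.7, 190.3]
tcp_rot: [3.14, -0.004, -0.219]
contact_force: [-0.2, -0.8, -0.6]
grip_width: 39.4
finger_force: 0.0
time: 12.83
tool_pos: [474.2, -311.6, 189.5]
tcp_rot: [3.14, -0.003, -0.219]
contact_force: [-1.7, -1.1, 7.2]
grip_width: 19.9
finger_force: 30.0
```

```bash
python3 -m inch '[[0,0,-0.04,0,0],[0,0,-0.08,0,0],[0,0,-0.12,0,0],[0,0,-0.16,0,0],[-0.0035,-0.04,-0.16,0,0],[-0.0065,-0.08,-0.16,0,0],[-0.01,-0.12,-0.16,0,0],[-0.013,-0.16,-0.16,0,0]]'; python3 -m inch '[[-0.0035,-0.04,0,0,0],[-0.0065,-0.08,0,0,0],[-0.01,-0.12,0,0,0],[-0.013,-0.16,0,0,0],[-0.016,-0.2,0,0,0],[-0.0195,-0.24,0,0,0],[-0.0225,-0.28,0,0,0],[-0.026,-0.32,0,0,0]]'; python3 -m inch '[[-0.003,-0.04,0,-0.11,0],[-0.0065,-0.08,0,-0.22,0],[-0.01,-0.12,0,-0.347,0],[-0.0125,-0.16,0,-0.347,0],[-0.0125,-0.171,0,-0.347,0],[-0.0125,-0.171,0,-0.347,0]]'; cat > s.py <<'E'
from h import *
o=get_obs();print(o['tool_pos'].round(1),o['tcp_rot'].round(3),o['grip_width'],o['finger_force'])
import sys
p=(581.5,231.5,.127)
c=capture('wrist');c['pose']=np.array(c['pose'])
for t in('holder0','head0','bay0'):
    for d in tip_of(c,t)[:4]: print(t,np.round(d['centre']),round(d['conf'],2))
I=c['color'].copy()
for y in(-105,-35,35,105):
    for x in(-32,24):
        for s in(-18,18): cv2.circle(I,tuple(int(v) for v in proj(c,dp(p,[x,y+s,14]))),3,(255,0,0),1)
        cv2.circle(I,tuple(int(v) for v in proj(c,dp(p,[x,y,0]))),2,(0,255,0),-1)
cv2.imwrite('pics/%s.png'%sys.argv[1],I[:,:,::-1])
E
python3 s.py bay1
```

```text
time: 13.5
tool_pos: [495.3, -150.4, 347.8]
tcp_rot: [-3.141, 0.001, -0.22]
contact_force: [1.4, 0.4, -4.1]
grip_width: 19.6
finger_force: 30.0
time: 14.17
tool_pos: [539.7, 167.9, 347.6]
tcp_rot: [3.141, 0.001, -0.219]
contact_force: [0.7, -0.2, -4.1]
grip_width: 19.3
finger_force: 30.0
time: 14.67
tool_pos: [564.3, 339.0, 346.5]
tcp_rot: [-3.141, 0.002, 0.132]
contact_force: [-0.2, -0.4, -4.0]
grip_width: 19.6
finger_force: 30.0
[564.3 339.  346.5] [-3.141e+00  2.000e-03  1.320e-01] 19.611162585393515 29.995491206645966
holder0 [281. 270.] 0.82
head0 [279. 173.] 0.92
```

View pics/bay1.png

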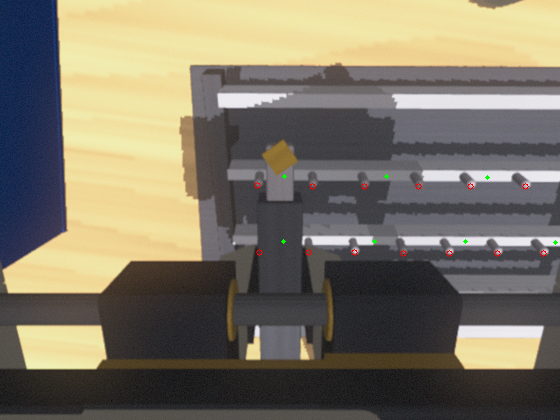

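```bash
python3 -m inch '[[0.001,0.0037,0,0,0],[0.001,0.0037,0.03,0,0],[0.001,0.0037,0.06,0,0],[0.001,0.0037,0.07,0,0],[0.001,0.0037,0.073,0,0],[0.001,0.0037,0.075,0,0],[0.001,0.0037,0.075,0,0]]';python3 -m inch '[[0,0,0.002,0,0],[0,0,0.004,0,0],[0,0,0.004,0,0],[0,0,0.004,0,0]]'
```

```text
time: 15.45
tool_pos: [567.2, 331.6, 274.2]
tcp_rot: [-3.141, -0.002, 0.127]
contact_force: [0.1, -0.4, -3.9]
grip_width: 19.5
finger_force: 30.0
time: 15.78
tool_pos: [566.7, 332.0, 270.6]
tcp_rot: [-3.141, -0.002, 0.128]
contact_force: [-5.3, -1.4, 6.7]
grip_width: 19.7
finger_force: 30.0
```

```bash
python3 -m inch '[[0,-0.0033,0,0,0],[0,-0.0033,0.002,0,0],[0,-0.0033,0.004,0,0],[0,-0.0033,0.004,0,0]]';python3 -m inch '[[0,0,0,0,0.3],[0,0,0,0,0.4],[0,0,0,0,0.4],[0,0,0,0,0.4],[0,0,-0.03,0,0.4],[0,0,-0.07,0,0.4],[0,0,-0.1,0,0.4],[0,0,-0.1,0,0.4]]'; cat > v.py <<'E'
from h import *
import sys
np.set_printoptions(precision=1,suppress=True)
p=(581.5,231.5,.127);T=np.linalg.inv(deckT(p))
o=get_obs();print(o['tool_pos'].round(1),o['tcp_rot'].round(3),o['grip_width'])
S={}
for n in('scene','side','wrist'):
    c=capture(n);c['pose']=np.array(c['pose'])
    if n=='wrist':save(c,sys.argv[1])
    for t in('holder0','head0'):
        for d in tip_of(c,t):
            o,dd=ray(c,d['centre']);a=T[:3,:3]@o+T[:3,3];b=T[:3,:3]@dd;q=a+b*(10-a[2])/b[2]
            w=onz(c,d['centre'],13)
            print(n,t,round(d['conf'],2),('deck %.0f %.0f'%tuple(q[:2])) if abs(q[0])<80 and abs(q[1])<140 else 'mat %.0f %.0f'%tuple(w[:2]))
E
python3 v.py place1
```

```text
time: 16.12
tool_pos: [566.1, 335.0, 265.9]
tcp_rot: [3.141, -0.0, 0.128]
contact_force: [-3.6, -3.0, 3.3]
grip_width: 19.7
finger_force: 30.0
time: 16.78
tool_pos: [567.2, 335.8, 372.9]
tcp_rot: [-3.138, -0.013, 0.128]
contact_force: [1.0, -0.5, 1.5]
grip_width: 37.0
finger_force: 0.0
[567.2 335.8 372.9] [-3.1 -0.   0.1] 37.039039840331135
scene holder0 0.94 mat 511 -127
scene holder0 0.88 mat 613 -332
scene holder0 0.8 deck 4 114
scene holder0 0.65 mat 620 -242
scene holder0 0.59 mat 303 -225
scene holder0 0.54 mat 230 -407
scene head0 0.92 mat 461 -124
scene head0 0.76 deck 46 108
scene head0 0.73 deck -0 -105
scene head0 0.7 mat 318 -230
scene head0 0.65 mat 673 -241
scene head0 0.65 mat 257 -349
scene head0 0.56 mat 673 -344
side holder0 0.95 mat 236 -390
side holder0 0.86 mat 622 -245
side holder0 0.83 mat 274 -245
side holder0 0.81 mat 618 -331
side holder0 0.73 deck -5 108
side holder0 0.7 mat 505 -132
side head0 0.92 mat 449 -127
side head0 0.84 deck 40 107
side head0 0.74 mat 334 -220
side head0 0.66 mat 679 -234
side head0 0.57 mat 676 -333
wrist holder0 0.84 deck -1 104
wrist head0 0.69 deck 47 105
```

View pics/place1.png

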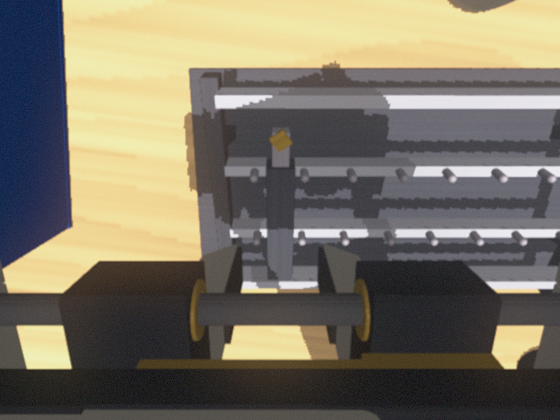

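```bash
python3 -m inch '[[-0.001,0.04,0,0,0.6],[-0.0025,0.08,0,0,0.6],[-0.0035,0.12,0,0,0.6],[-0.0045,0.16,0,0,0.6],[-0.0055,0.2,0,0,0.6],[-0.007,0.24,0,0,0.6],[-0.008,0.28,0,0,0.6],[-0.009,0.32,0,0,0.6]]'; python3 -m inch '[[-0.001,0.04,0,0,0.6],[-0.0025,0.08,0,0,0.6],[-0.0035,0.12,0,0,0.6],[-0.0045,0.16,0,0.06,0.6],[-0.0055,0.2,0,0.12,0.6],[-0.007,0.24,0,0.18,0.6],[-0.007,0.2535,0.03,0.23,0.6],[-0.007,0.2535,0.03,0.23,0.6]]'; cat > g.py <<'E'
from h import *
import sys
x,y=map(float,sys.argv[1:3])
o=get_obs();print(o['tool_pos'].round(1),o['tcp_rot'].round(3))
c=capture('wrist');c['pose']=np.array(c['pose'])
for t in('holder0','head0'):
    for d in tip_of(c,t):
        w=onz(c,d['centre'],13)[:2]
        if np.linalg.norm(w-[x,y])<80: print(t,round(d['conf'],2),w.round(1))
for d in trace(c,'holder0'):
    ys,xs=np.nonzero(d['pixels']);P=np.array([onz(c,q,16)[:2] for q in zip(xs,ys)],np.float32)
    (cx,cy),(w,h),a=cv2.minAreaRect(P)
    if w<h:a+=90
    if np.hypot(cx-x,cy-y)<60: print('rect',cx,cy,w,h,np.radians(a),np.radians(a-180))
E
python3 g.py 624 -235
```

```text
time: 17.9
tool_pos: [597.9, 14.8, 364.7]
tcp_rot: [-3.142, 0.0, 0.128]
contact_force: [1.3, 0.1, -0.1]
grip_width: 54.9
finger_force: 0.0
time: 18.57
tool_pos: [622.1, -239.6, 329.4]
tcp_rot: [-3.14, 0.007, -0.109]
contact_force: [-0.7, 0.3, -1.3]
grip_width: 54.9
finger_force: 0.0
[ 622.1 -239.6  329.4] [-3.14   0.007 -0.109]
holder0 0.57 [ 621.3 -231.9]
head0 0.77 [ 674.3 -241.6]
rect 624.5529174804688 -233.16677856445312 22.530712127685547 128.55429077148438 3.030836044911142 -0.11075660867865139
```

```bash
python3 -m inch '[[0.001,-0.003,0.04,0,0.6],[0.001,-0.003,0.08,0,0.6],[0.001,-0.003,0.12,0,0.6],[0.001,-0.003,0.14,0,0.6],[0.001,-0.003,0.149,0,0.6],[0.001,-0.003,0.149,0,0.6],[0.001,-0.003,0.149,0,0],[0.001,-0.003,0.149,0,0]]'; python3 -m inch '[[0,0,0,0,0],[0,0,0,0,0],[0,0,0,0,0],[0,0,0,0,0],[0,0,0,0,0]]'
```

```text
time: 19.43
tool_pos: [625.8, -232.6, 189.0]
tcp_rot: [3.14, -0.005, -0.101]
contact_force: [-0.2, 0.2, -0.4]
grip_width: 46.3
finger_force: 0.0
time: 19.85
tool_pos: [624.9, -232.8, 186.8]
tcp_rot: [3.141, -0.001, -0.102]
contact_force: [0.4, 0.8, 4.2]
grip_width: 20.0
finger_force: 30.0
```

```bash
python3 -m inch '[[0,0,-0.04,0,0],[0,0,-0.08,0,0],[0,0,-0.12,0,0],[0,0,-0.16,0,0],[-0.008,-0.04,-0.16,0,0],[-0.0165,-0.08,-0.16,0,0],[-0.0245,-0.12,-0.16,0,0],[-0.033,-0.16,-0.16,0,0]]'; python3 -m inch '[[-0.008,-0.04,0,0,0],[-0.0165,-0.08,0,0,0],[-0.0245,-0.12,0,0,0],[-0.033,-0.16,0,0,0],[-0.041,-0.2,0,-0.06,0],[-0.0495,-0.24,0,-0.12,0],[-0.058,-0.28,0,-0.18,0],[-0.066,-0.32,0,-0.23,0]]'; python3 -m inch '[[0,-0.0115,0,0,0],[0,-0.0115,0.02,0,0],[0,-0.0115,0.04,0,0],[0,-0.0115,0.04,0,0],[0,-0.0115,0.04,0,0],[0,-0.0115,0.04,0,0]]'; python3 g.py 0 0
```

```text
time: 20.52
tool_pos: [607.4, -68.8, 345.4]
tcp_rot: [-3.141, 0.001, -0.103]
contact_force: [1.0, 0.5, -3.7]
grip_width: 19.9
finger_force: 30.0
time: 21.18
tool_pos: [574.4, 256.7, 345.3]
tcp_rot: [3.141, 0.002, 0.131]
contact_force: [1.5, -0.4, -3.4]
grip_width: 19.8
finger_force: 30.0
time: 21.68
tool_pos: [574.2, 265.9, 306.7]
tcp_rot: [-3.142, -0.001, 0.127]
contact_force: [0.8, -0.2, -3.1]
grip_width: 20.3
finger_force: 30.0
[574.2 265.9 306.7] [-3.142e+00 -1.000e-03  1.270e-01]
```

```bash
python3 -m inch '[[0,0,0.02,0,0],[0,0,0.03,0,0],[0,0,0.034,0,0],[0,0,0.037,0,0],[0,0,0.04,0,0],[0,0,0.042,0,0],[0,0,0.042,0,0]]';python3 -m inch '[[0,0,0,0,0.3],[0,0,0,0,0.4],[0,0,0,0,0.4],[0,0,0,0,0.4],[0,0,-0.03,0,0.4],[0,0,-0.07,0,0.4],[0,0,-0.1,0,0.4],[0,0,-0.1,0,0.4]]'; python3 v.py place2
```

```text
time: 22.47
tool_pos: [573.1, 266.1, 265.2]
tcp_rot: [3.141, 0.002, 0.128]
contact_force: [-6.8, -2.9, 4.2]
grip_width: 19.4
finger_force: 30.0
time: 23.13
tool_pos: [574.9, 266.7, 371.8]
tcp_rot: [-3.139, -0.013, 0.128]
contact_force: [1.6, -0.1, 0.7]
grip_width: 36.9
finger_force: 0.0
[574.9 266.7 371.8] [-3.1 -0.   0.1] 36.941815900098234
scene holder0 0.84 mat 503 -131
scene holder0 0.8 deck -8 36
scene holder0 0.73 mat 284 -228
scene holder0 0.68 mat 635 -317
scene holder0 0.65 deck -4 108
scene holder0 0.54 mat 219 -404
scene head0 0.91 deck 45 33
scene head0 0.85 mat 672 -344
scene head0 0.72 deck 48 107
scene head0 0.67 mat 329 -228
scene head0 0.61 mat 449 -137
scene head0 0.58 mat 273 -346
side holder0 0.96 mat 266 -248
side holder0 0.92 mat 499 -134
side holder0 0.73 mat 624 -333
side holder0 0.69 deck -6 107
side holder0 0.65 mat 233 -394
side holder0 0.53 deck 5 34
side head0 0.88 mat 262 -354
side head0 0.82 mat 446 -126
side head0 0.8 deck 57 127
side head0 0.79 mat 336 -220
side head0 0.75 mat 679 -329
side head0 0.73 deck 52 40
wrist holder0 0.61 deck -1 34
wrist holder0 0.56 deck 0 102
wrist holder0 0.16 deck 48 32
wrist head0 0.87 deck 49 104
wrist head0 0.55 deck 48 33
```

```bash
python3 -m inch '[[-0.002,0.04,0,0,0.6],[-0.004,0.08,0,0,0.6],[-0.0055,0.12,0,0,0.6],[-0.0075,0.16,0,0,0.6],[-0.0095,0.2,0,0,0.6],[-0.0115,0.24,0,0,0.6],[-0.013,0.28,0,0,0.6],[-0.015,0.32,0,0,0.6]]'; python3 -m inch '[[-0.002,0.04,0,0,0.6],[-0.004,0.08,0,0,0.6],[-0.0055,0.12,0,0,0.6],[-0.0075,0.16,0,0.04,0.6],[-0.0095,0.2,0,0.08,0.6],[-0.0115,0.24,0,0.12,0.6],[-0.0135,0.278,0.03,0.17,0.6],[-0.0135,0.278,0.03,0.17,0.6]]'; python3 -m inch '[[0,0,0,0,0.6],[0,0,0,0,0.6]]'; python3 g.py 622 -331
```

```text
time: 24.25
tool_pos: [599.5, -55.0, 363.7]
tcp_rot: [-3.141, 0.0, 0.128]
contact_force: [0.2, 0.2, -0.6]
grip_width: 55.1
finger_force: 0.0
time: 24.92
tool_pos: [620.2, -336.2, 329.3]
tcp_rot: [-3.141, 0.004, -0.05]
contact_force: [-1.0, -0.0, -2.0]
grip_width: 55.1
finger_force: 0.0
time: 25.08
tool_pos: [621.7, -330.3, 333.1]
tcp_rot: [-3.14, 0.001, -0.042]
contact_force: [0.2, -0.2, -0.5]
grip_width: 55.4
finger_force: 0.0
[ 621.7 -330.3  333.1] [-3.14e+00  1.00e-03 -4.20e-02]
holder0 0.62 [ 622.4 -333.7]
head0 0.76 [ 669.1 -335.1]
rect 620.2090454101562 -330.4400634765625 21.12765121459961 128.3999481201172 3.107955996915711 -0.033636656674082305
```

Aligned. Descend and grip, then lift.

```bash
python3 -m inch '[[0,0.001,0.04,0,0.6],[0,0.001,0.08,0,0.6],[0,0.001,0.12,0,0.6],[0,0.001,0.14,0,0.6],[0,0.001,0.147,0,0.6],[0,0.001,0.147,0,0.6],[0,0.001,0.147,0,0],[0,0.001,0.147,0,0]]'; python3 -m inch '[[0,0,0,0,0],[0,0,0,0,0],[0,0,0,0,0],[0,0,0,0,0],[0,0,0,0,0]]'
```

```text
time: 25.95
tool_pos: [622.6, -331.6, 190.1]
tcp_rot: [3.139, -0.004, -0.042]
contact_force: [-0.2, -0.4, -0.6]
grip_width: 46.1
finger_force: 0.0
time: 26.37
tool_pos: [621.8, -331.4, 187.9]
tcp_rot: [3.141, -0.001, -0.042]
contact_force: [0.2, 1.2, 4.4]
grip_width: 19.9
finger_force: 30.0
```

```bash
python3 -m inch '[[0,0,-0.04,0,0],[0,0,-0.08,0,0],[0,0,-0.12,0,0],[0,0,-0.16,0,0],[-0.0045,-0.04,-0.16,0,0],[-0.009,-0.08,-0.16,0,0],[-0.014,-0.12,-0.16,0,0],[-0.0185,-0.16,-0.16,0,0]]'; python3 -m inch '[[-0.0045,-0.04,0,0,0],[-0.009,-0.08,0,0,0],[-0.014,-0.12,0,0,0],[-0.0185,-0.16,0,0,0],[-0.023,-0.2,0,0,0],[-0.0275,-0.24,0,0,0],[-0.032,-0.28,0,0,0],[-0.037,-0.32,0,0,0]]'; python3 -m inch '[[-0.005,-0.03,0,-0.09,0],[-0.005,-0.046,0,-0.169,0],[-0.005,-0.046,0.02,-0.169,0],[-0.005,-0.046,0.04,-0.169,0],[-0.005,-0.046,0.04,-0.169,0],[-0.005,-0.046,0.04,-0.169,0],[-0.005,-0.046,0.04,-0.169,0],[-0.005,-0.046,0.04,-0.169,0]]'
```

```text
time: 27.03
tool_pos: [609.1, -169.4, 346.3]
tcp_rot: [-3.141, 0.001, -0.043]
contact_force: [1.3, -0.2, -3.4]
grip_width: 19.4
finger_force: 30.0
time: 27.7
tool_pos: [585.8, 152.2, 346.3]
tcp_rot: [3.141, 0.001, -0.042]
contact_force: [0.3, 0.0, -3.0]
grip_width: 19.8
finger_force: 30.0
time: 28.37
tool_pos: [583.9, 196.3, 308.4]
tcp_rot: [-3.141, -0.002, 0.126]
contact_force: [0.7, -0.4, -4.3]
grip_width: 19.7
finger_force: 30.0
```

```bash
python3 -m inch '[[0,0,0.02,0,0],[0,0,0.03,0,0],[0,0,0.034,0,0],[0,0,0.037,0,0],[0,0,0.04,0,0],[0,0,0.042,0,0],[0,0,0.042,0,0]]';python3 -m inch '[[0,0,0,0,0.3],[0,0,0,0,0.4],[0,0,0,0,0.4],[0,0,0,0,0.4],[0,0,-0.03,0,0.4],[0,0,-0.07,0,0.4],[0,0,-0.1,0,0.4],[0,0,-0.1,0,0.4]]'; python3 v.py place3
```

```text
time: 28.95
tool_pos: [582.8, 196.5, 266.3]
tcp_rot: [3.141, 0.001, 0.127]
contact_force: [-6.8, -1.3, 3.9]
grip_width: 19.6
finger_force: 30.0
time: 29.62
tool_pos: [584.6, 196.9, 372.6]
tcp_rot: [-3.141, -0.013, 0.127]
contact_force: [0.4, 0.3, -0.0]
grip_width: 36.7
finger_force: 0.0
[584.6 196.9 372.6] [-3.1 -0.   0.1] 36.67983939545307
scene holder0 0.95 deck -0 -34
scene holder0 0.7 deck -2 36
scene holder0 0.69 deck 1 108
scene holder0 0.54 mat 501 -133
scene holder0 0.54 mat 294 -237
scene holder0 0.53 mat 238 -393
scene head0 0.95 deck 60 35
scene head0 0.76 mat 447 -132
scene head0 0.72 deck 44 115
scene head0 0.69 deck 49 -37
scene head0 0.62 mat 329 -229
scene head0 0.6 mat 280 -339
side holder0 0.84 deck -11 109
side holder0 0.77 deck -12 -40
side holder0 0.61 mat 274 -243
side holder0 0.59 mat 235 -394
side holder0 0.58 mat 500 -133
side holder0 0.44 mat 764 -208
side head0 0.81 mat 449 -124
side head0 0.79 deck 46 -40
side head0 0.77 mat 263 -361
side head0 0.68 mat 331 -221
side head0 0.65 deck 46 53
side head0 0.58 deck 46 111
wrist holder0 0.85 deck 1 -36
wrist holder0 0.67 deck -3 35
wrist holder0 0.45 mat 366 460
wrist head0 0.94 deck 49 102
wrist head0 0.9 deck 48 -37
wrist head0 0.65 deck 50 34
wrist head0 0.21 mat 363 462
```

```bash
python3 -m inch '[[-0.0155,0.0395,0,0,0.6],[-0.031,0.079,0,0,0.6],[-0.046,0.1185,0,0,0.6],[-0.0615,0.158,0,0,0.6],[-0.077,0.1975,0,0,0.6],[-0.0925,0.237,0,0,0.6],[-0.108,0.2765,0,0,0.6],[-0.123,0.316,0,0,0.6]]'; for i in 1 2 3; do python3 -m inch '[[0,0,0,-0.123,0.6],[0,0,0,-0.246,0.6],[0,0,0,-0.369,0.6],[0,0,0,-0.492,0.6],[0,0,0,-0.615,0.6],[0,0,0,-0.738,0.6],[0,0,0,-0.861,0.6],[0,0,0,-0.984,0.6]]'; done; python3 -m inch '[[0,0,0.03,0,0.6],[0,0,0.03,0,0.6],[0,0,0.03,0,0.6]]'; python3 g.py 502 -132
```

```text
time: 30.73
tool_pos: [501.8, -128.5, 364.8]
tcp_rot: [-3.141, 0.0, 0.127]
contact_force: [0.7, -0.2, 0.6]
grip_width: 55.2
finger_force: 0.0
time: 31.4
tool_pos: [502.7, -126.8, 364.6]
tcp_rot: [-3.141, -0.0, 1.117]
contact_force: [-0.8, 0.4, -0.9]
grip_width: 55.0
finger_force: 0.0
time: 32.07
tool_pos: [502.7, -126.8, 364.6]
tcp_rot: [-3.141, -0.001, 2.101]
contact_force: [-0.3, 0.2, 0.2]
grip_width: 55.2
finger_force: 0.0
time: 32.73
tool_pos: [502.7, -126.8, 364.6]
tcp_rot: [3.141, -0.001, 3.085]
contact_force: [0.9, 0.2, 0.7]
grip_width: 55.1
finger_force: 0.0
time: 32.98
tool_pos: [502.3, -126.7, 333.9]
tcp_rot: [3.14, -0.004, 3.078]
contact_force: [-0.4, -0.0, -0.2]
grip_width: 54.9
finger_force: 0.0
[ 502.3 -126.7  333.9] [ 3.14  -0.004  3.078]
holder0 0.93 [ 504.7 -137. ]
head0 0.84 [ 453.1 -134.5]
rect 504.7102355957031 -136.2646026611328 22.678359985351562 129.70587158203125 3.0719242263152657 -0.06966842727452738
```

```bash
python3 -m inch '[[-0.002,-0.0085,0.03,0,0.6],[-0.002,-0.0085,0.07,0,0.6],[-0.002,-0.0085,0.11,0,0.6],[-0.002,-0.0085,0.14,0,0.6],[-0.002,-0.0085,0.147,0,0.6],[-0.002,-0.0085,0.147,0,0.6],[-0.002,-0.0085,0.147,0,0],[-0.002,-0.0085,0.147,0,0]]'; python3 -m inch '[[0,0,0,0,0],[0,0,0,0,0],[0,0,0,0,0],[0,0,0,0,0],[0,0,0,0,0]]'
```

```text
time: 33.85
tool_pos: [505.2, -135.8, 190.3]
tcp_rot: [-3.14, 0.004, 3.079]
contact_force: [0.4, 0.1, 0.0]
grip_width: 45.9
finger_force: 0.0
time: 34.27
tool_pos: [504.4, -135.5, 188.8]
tcp_rot: [-3.141, 0.001, 3.079]
contact_force: [-0.8, 0.7, 5.3]
grip_width: 19.5
finger_force: 30.0
```

```bash
python3 -m inch '[[0,0,-0.04,0,0],[0,0,-0.08,0,0],[0,0,-0.12,0,0],[0,0,-0.16,0,0]]'; for i in 1 2 3; do python3 -m inch '[[0,0,0,0.123,0],[0,0,0,0.246,0],[0,0,0,0.369,0],[0,0,0,0.492,0],[0,0,0,0.615,0],[0,0,0,0.738,0],[0,0,0,0.861,0],[0,0,0,0.984,0]]'; done; python3 -m inch '[[0.017,-0.0355,0,0,0],[0.034,-0.071,0,0,0],[0.0515,-0.107,0,0,0],[0.0685,-0.142,0,0,0],[0.086,-0.178,0,0,0],[0.103,-0.214,0,0,0],[0.12,-0.249,0,0,0],[0.12,-0.249,0,0,0]]'; python3 -m inch '[[0,0,0.02,0,0],[0,0,0.04,0,0],[0,0,0.04,0,0],[0,0,0.04,0,0]]'; python3 s.py bay4
```

```text
time: 34.6
tool_pos: [503.6, -135.2, 349.0]
tcp_rot: [3.141, -0.002, 3.079]
contact_force: [0.7, -0.4, -4.4]
grip_width: 19.3
finger_force: 30.0
time: 35.27
tool_pos: [503.8, -135.3, 347.2]
tcp_rot: [-3.14, -0.002, 2.089]
contact_force: [0.1, -0.3, -3.0]
grip_width: 19.7
finger_force: 30.0
time: 35.93
tool_pos: [503.8, -135.3, 347.3]
tcp_rot: [-3.14, 0.0, 1.105]
contact_force: [0.2, -0.0, -4.7]
grip_width: 19.5
finger_force: 30.0
time: 36.6
tool_pos: [503.9, -135.3, 347.2]
tcp_rot: [-3.141, 0.002, 0.121]
contact_force: [-0.2, -0.4, -3.7]
grip_width: 19.7
finger_force: 30.0
time: 37.27
tool_pos: [592.3, 133.1, 347.0]
tcp_rot: [-3.138, -0.0, 0.132]
contact_force: [-1.3, -0.5, -4.4]
grip_width: 19.7
finger_force: 30.0
time: 37.6
tool_pos: [591.3, 126.7, 306.6]
tcp_rot: [-3.141, 0.004, 0.127]
contact_force: [-0.1, 0.2, -3.0]
grip_width: 19.6
finger_force: 30.0
[591.3 126.7 306.6] [-3.141  0.004  0.127] 19.573342878176085 29.990936815738678
holder0 [ 42. 236.] 0.8
holder0 [281. 262.] 0.61
holder0 [165. 232.] 0.57
head0 [278. 156.] 0.69
head0 [144. 160.] 0.56
```

View pics/bay4.png

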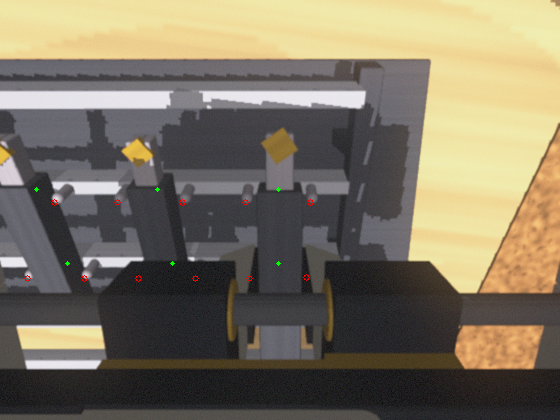

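```bash
python3 -m inch '[[0,0,0.02,0,0],[0,0,0.03,0,0],[0,0,0.034,0,0],[0,0,0.037,0,0],[0,0,0.04,0,0],[0,0,0.042,0,0],[0,0,0.042,0,0]]';python3 -m inch '[[0,0,0,0,0.3],[0,0,0,0,0.4],[0,0,0,0,0.4],[0,0,0,0,0.4],[0,0,-0.03,0,0.4],[0,0,-0.07,0,0.4],[0,0,-0.1,0,0.4],[0,0,-0.1,0,0.4]]'; python3 v.py place4
```

```text
time: 38.38
tool_pos: [591.0, 126.7, 267.2]
tcp_rot: [3.141, 0.002, 0.127]
contact_force: [-6.2, -1.0, 3.8]
grip_width: 19.6
finger_force: 30.0
time: 39.05
tool_pos: [593.0, 126.9, 373.5]
tcp_rot: [3.141, -0.013, 0.127]
contact_force: [0.1, 1.0, 0.5]
grip_width: 36.4
finger_force: 0.0
[593.  126.9 373.5] [ 3.1 -0.   0.1] 36.38133576975894
scene holder0 0.95 deck 2 107
scene holder0 0.86 deck 5 -27
scene holder0 0.76 deck -5 -109
scene holder0 0.71 deck -5 39
scene holder0 0.51 mat 458 -49
scene head0 0.91 deck 51 39
scene head0 0.86 deck 55 -100
scene head0 0.66 deck 40 -37
scene head0 0.58 deck 38 112
side holder0 0.92 mat 277 -243
side holder0 0.8 mat 239 -397
side holder0 0.79 deck -8 17
side holder0 0.73 deck -7 -37
side holder0 0.57 deck -0 -107
side holder0 0.53 deck -2 103
side holder0 0.32 deck 56 -27
side head0 0.98 mat 330 -223
side head0 0.84 mat 260 -348
side head0 0.76 deck 52 -29
side head0 0.72 deck 55 -104
side head0 0.66 deck 50 27
side head0 0.51 deck 43 100
side head0 0.38 deck 5 -108
wrist holder0 0.93 deck -0 -38
wrist holder0 0.69 deck 6 -104
wrist holder0 0.6 deck -3 36
wrist head0 0.91 deck 50 33
wrist head0 0.85 deck 52 -105
wrist head0 0.63 deck 46 -35
```

View pics/place4.png

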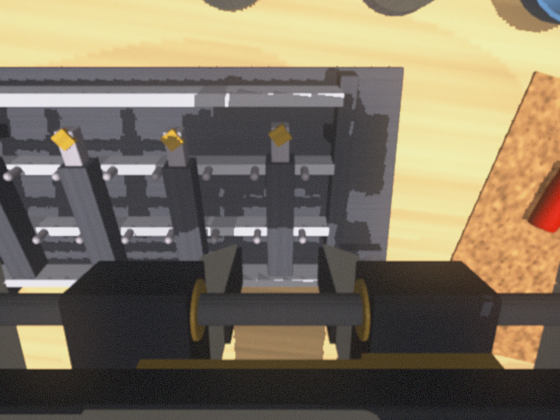

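```bash
python3 -m inch '[[-0.014,-0.036,0,0,0.45],[-0.028,-0.072,0,0,0.45],[-0.042,-0.108,0,0,0.45],[-0.056,-0.144,0,0,0.45],[-0.07,-0.18,0,0,0.45],[-0.084,-0.216,0,0,0.45],[-0.098,-0.252,0,0,0.45],[-0.105,-0.271,0.03,0,0.45]]'; python3 -m inch '[[0,0,0.01,0,0.45],[0,0,0.01,0,0.45],[0,0,0.01,0,0.45],[0,0,0.01,0,0.45]]'; python3 m4.py keep2 0 0 | grep -v deck
```

```text
time: 40.17
tool_pos: [452.1, 386.3, 340.8]
tcp_rot: [-3.136, -0.009, 0.129]
contact_force: [0.7, 0.9, 0.5]
grip_width: 41.3
finger_force: 0.0
time: 40.5
tool_pos: [454.3, 381.4, 326.8]
tcp_rot: [-3.141, -0.001, 0.125]
contact_force: [0.2, -0.1, 0.1]
grip_width: 41.4
finger_force: 0.0
[454.34 381.43 326.77] [-3.14 -0.    0.13] [ 0.57  0.53  1.44 -0.    1.17  2.02]
scene latch_grip [319. 211.] 0.5 [-1.51  1.56]
scene latch_hinge [304. 219.] 0.61 [ 1.51 -1.35]
scene keeper_grip [434. 301.] 0.98 [-0.    0.34]
scene bay0 [303. 263.] 0.64 [1.13 0.55]
side latch_grip [268. 208.] 0.66 [ 1.78 -1.46]
side latch_hinge [283. 200.] 0.8 [ 1.06 -1.49]
side keeper_grip [214. 158.] 0.93 [ 1.69 -4.56]
side bay0 [289. 189.] 0.97 [2.52 1.33]
wrist keeper_grip [279. 234.] 0.81 [-2.  -1.4]
[584.19 226.97   0.1   -5.71   0.  ] 21.183973804809035
[[-0.59  0.67]
 [ 2.18 -2.51]
 [-0.18 -0.1 ]
 [ 0.75 -0.85]
 [-0.51  2.38]
 [ 0.62 -0.89]
 [ 0.17 -0.76]
 [ 1.39 -3.86]
 [ 2.57  2.08]
 [-0.69 -0.15]
 [ 0.02  0.53]]
```

View pics/keep2.png

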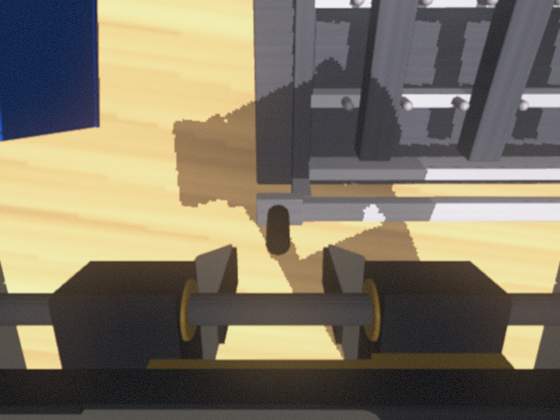

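```bash
python3 -m inch '[[0,0,0.025,0,0.45],[0,0,0.045,0,0.45],[0,0,0.045,0,0],[0,0,0.045,0,0],[0,0,0.045,0,0],[0,0,0.045,0,0],[0,0,0.045,0,0],[0,0,0.045,0,0]]'; python3 -m inch '[[0.008,0,-0.002,0,0],[0.016,0,-0.004,0,0],[0.024,0,-0.0065,0,0],[0.032,0,-0.0085,0,0],[0.039,0,-0.0105,0,0],[0.043,0,-0.0115,0,0],[0.046,0,-0.012,0,0],[0.046,0,-0.012,0,0]]'
```

```text
time: 42.07
tool_pos: [453.6, 382.5, 282.4]
tcp_rot: [-3.141, -0.002, 0.127]
contact_force: [-0.5, 0.0, 4.0]
grip_width: 13.4
finger_force: 30.0
time: 42.73
tool_pos: [498.1, 388.3, 293.9]
tcp_rot: [-3.142, 0.004, 0.127]
contact_force: [-10.6, -1.6, 9.1]
grip_width: 12.7
finger_force: 30.0
```

```bash
python3 -m inch '[[0.002,0,-0.0005,0,0],[0.003,0,-0.0008,0,0],[0.003,0,-0.0008,0,0]]'; python3 -m inch '[[0,0,0,0,0.3],[0,0,0,0,0.45],[0,0,0,0,0.45],[0,0,-0.035,0,0.45],[0,0,-0.07,0,0.45],[0,0,-0.07,0,0.45]]'; python3 m4.py keep3 45 0 | grep -v deck
```

```text
time: 42.98
tool_pos: [499.1, 388.7, 293.9]
tcp_rot: [3.14, 0.01, 0.127]
contact_force: [-18.6, -2.6, 9.5]
grip_width: 13.1
finger_force: 30.0
time: 43.48
tool_pos: [503.5, 389.0, 371.3]
tcp_rot: [-3.137, -0.012, 0.126]
contact_force: [0.5, -0.1, 1.2]
grip_width: 40.9
finger_force: 0.0
[503.48 389.02 371.29] [-3.14 -0.01  0.13] [ 0.54  0.57  1.25 -0.    1.31  1.98]
scene latch_grip [318. 212.] 0.47 [-0.91  0.16]
scene latch_hinge [305. 218.] 0.64 [ 0.11 -1.25]
scene keeper_grip [424. 313.] 0.73 [-0.28 -2.14]
scene bay0 [304. 263.] 0.73 [-0.47  1.25]
side latch_grip [270. 208.] 0.6 [ 0.58 -1.26]
side latch_hinge [281. 197.] 0.75 [2.66 1.21]
side keeper_grip [226. 147.] 0.92 [ 1.15 -0.01]
side bay0 [294. 187.] 0.75 [-2.18  3.43]
wrist keeper_grip [280. 231.] 0.65 [-0.03 -4.95]
[576.08 231.59   0.15  55.75   0.04] 26.29787366932589
[[-0.46 -0.19]
 [ 0.48 -1.69]
 [ 0.76 -3.51]
 [ 1.43  0.76]
 [-1.62  2.16]
 [ 0.04 -1.05]
 [ 2.22  1.48]
 [ 0.46 -0.67]
 [-3.76  3.55]
 [ 0.87  0.17]
 [-0.42 -0.37]]
```

```bash
python3 -m inch '[[-0.0075,0.039,0,0,0.45],[-0.015,0.078,0,0,0.45],[-0.0225,0.117,0,0,0.45],[-0.03,0.156,0,0,0.45],[-0.037,0.195,0,0,0.45],[-0.0445,0.234,0,0,0.45],[-0.052,0.273,0,0,0.45],[-0.0595,0.312,0,0,0.45]]'; python3 -m inch '[[-0.0075,0.039,0,0,0.45],[-0.0075,0.039,0.035,0,0.45],[-0.0075,0.039,0.035,0,0.45],[-0.0075,0.039,0.035,0,0.45],[-0.0075,0.039,0.035,0,0.45]]'; python3 m4.py latch2 45 0 | grep -E 'wrist|hinge'
```

```text
time: 45.05
tool_pos: [481.8, 69.8, 364.2]
tcp_rot: [3.141, -0.001, 0.127]
contact_force: [0.9, -0.4, -0.1]
grip_width: 41.4
finger_force: 0.0
time: 45.47
tool_pos: [480.1, 32.5, 329.7]
tcp_rot: [-3.141, -0.001, 0.128]
contact_force: [-0.5, -0.1, -0.3]
grip_width: 41.0
finger_force: 0.0
scene latch_hinge [307. 217.] 0.82 [-2.39  0.25]
side latch_hinge [281. 195.] 0.97 [2.96 3.21]
wrist latch_grip [282. 230.] 0.79 [-2.04  1.43]
{'keeper_grip': array([502., 392., 124.]), 'latch_grip': array([482.,  31., 109.]), 'latch_hinge': array([524.,  42., 120.]), 'bay0': array([597., 130.,  80.]), 'deck': array([585., 234.,  80.])}
```

View pics/latch2.png

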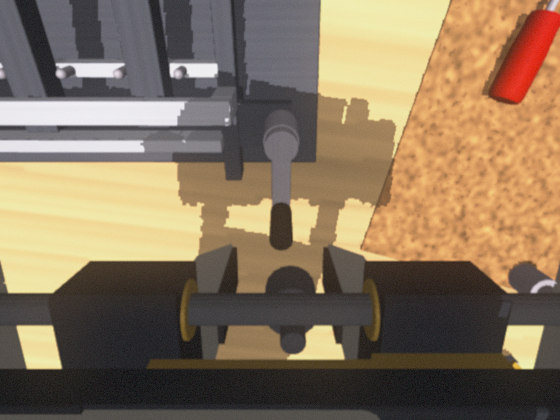

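```bash
python3 -m inch '[[0,0,0.025,0,0.45],[0,0,0.05,0,0.45],[0,0,0.05,0,0],[0,0,0.05,0,0],[0,0,0.05,0,0],[0,0,0.05,0,0],[0,0,0.05,0,0],[0,0,0.05,0,0]]'; python3 -m inch '[[0.001,-0.009,0,0,0],[0.0035,-0.0175,-0.001,0,0],[0.0075,-0.0255,-0.002,0,0],[0.013,-0.0325,-0.0035,0,0],[0.013,-0.0325,-0.0035,0,0]]'; python3 -m inch '[[0.007,-0.0055,-0.002,0,0],[0.0145,-0.0095,-0.004,0,0],[0.023,-0.012,-0.006,0,0],[0.0305,-0.0125,-0.008,0,0],[0.0325,-0.0125,-0.0085,0,0],[0.0325,-0.0125,-0.0085,0,0]]'
```

```text
time: 47.03
tool_pos: [480.2, 32.1, 280.0]
tcp_rot: [-3.141, -0.003, 0.127]
contact_force: [0.5, 2.8, 4.4]
grip_width: 12.9
finger_force: 30.0
time: 47.45
tool_pos: [488.2, 66.1, 282.8]
tcp_rot: [3.141, 0.002, 0.127]
contact_force: [-4.5, -1.2, 5.8]
grip_width: 12.9
finger_force: 30.0
time: 47.95
tool_pos: [518.8, 82.5, 291.1]
tcp_rot: [-3.141, 0.003, 0.127]
contact_force: [-3.9, -0.4, 3.9]
grip_width: 13.0
finger_force: 30.0
```

```bash
python3 -m inch '[[0,0,0,0,0.3],[0,0,0,0,0.45],[0,0,0,0,0.45],[0,0,-0.035,0,0.45],[0,0,-0.07,0,0.45],[0,0,-0.07,0,0.45]]'; python3 -m inch '[[-0.03,0.02,-0.02,0,0.45],[-0.06,0.04,-0.04,0,0.45],[-0.06,0.04,-0.04,0,0.45],[-0.06,0.04,-0.04,0,0.45]]'; python3 m4.py final 45 1.57; python3 v.py final2 | grep deck
```

```text
time: 48.45
tool_pos: [520.8, 82.3, 367.1]
tcp_rot: [3.14, -0.012, 0.127]
contact_force: [1.4, 1.6, -0.1]
grip_width: 40.7
finger_force: 0.0
time: 48.78
tool_pos: [464.3, 34.3, 402.1]
tcp_rot: [3.141, -0.004, 0.125]
contact_force: [0.1, 0.4, 0.1]
grip_width: 41.5
finger_force: 0.0
[464.33  34.25 402.14] [ 3.14 -0.    0.12] [-0.09  0.23  1.68 -0.    1.22  1.35]
scene latch_grip [318. 227.] 0.5 [ 0.17 -0.63]
scene latch_hinge [308. 221.] 0.66 [-3.39 -3.65]
scene keeper_grip [424. 310.] 0.76 [-0.28  0.06]
scene bay0 [304. 261.] 0.61 [-0.27  3.35]
scene deck [338. 290.] 0.9 [-0.08  0.87]
side latch_grip [276. 192.] 0.66 [-0.9  -1.27]
side latch_hinge [282. 200.] 0.66 [ 2.36 -1.29]
side keeper_grip [224. 149.] 0.71 [ 3.05 -1.61]
side bay0 [294. 188.] 0.6 [-2.28  2.43]
side deck [271. 176.] 0.96 [ 1.67 -0.73]
wrist latch_grip [225. 126.] 0.64 [-1.26 -0.31]
wrist latch_hinge [283. 126.] 0.59 [2.79 0.17]
[583.89 230.87   0.12  38.8    1.57] 31.867646636732598
[[ 0.39 -0.55]
 [-3.1  -3.62]
 [ 1.29 -0.89]
 [-0.14  3.39]
 [-0.04  1.  ]
 [-1.06 -1.34]
 [ 2.11 -1.33]
 [ 1.55 -0.82]
 [-2.38  2.4 ]
 [ 1.67 -0.78]
 [-2.04 -0.06]
 [ 1.99  0.77]]
{'keeper_grip': array([496., 388., 124.]), 'latch_grip': array([520.,  82., 120.]), 'latch_hinge': array([525.,  38., 120.]), 'bay0': array([596., 127.,  80.]), 'deck': array([584., 231.,  80.])}
scene holder0 0.98 deck -10 41
scene holder0 0.94 deck 17 -96
scene holder0 0.72 deck -5 -30
scene holder0 0.64 deck -1 109
scene head0 0.98 deck 46 112
scene head0 0.96 deck 46 -33
scene head0 0.56 deck 54 35
scene head0 0.55 deck 54 -104
side holder0 0.83 deck 1 -111
side holder0 0.75 deck -12 -34
side holder0 0.68 deck 11 31
side holder0 0.55 deck -5 104
side head0 0.71 deck 52 -92
side head0 0.7 deck 50 -37
side head0 0.5 deck 56 35
wrist holder0 0.74 deck 1 -105
wrist holder0 0.66 deck -0 -39
```

View pics/final.png

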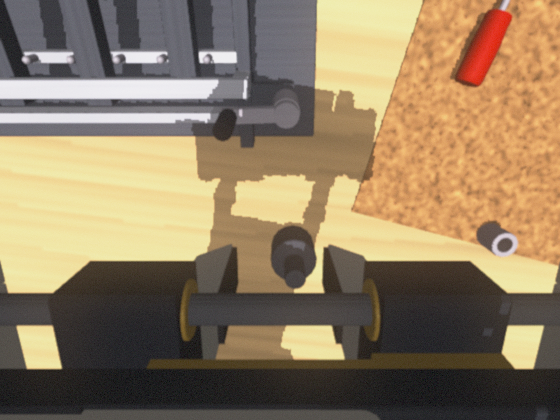

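The picture shows the latch lever lying along the keeper, with its grip at (225,124) and its hinge at (287,105). The keeper is over the tails, and the punch, socket and screwdriver are where they were.

```bash
python3 -c "
from plant import *
print(close_job())"
```

```text
the job is handed in; nothing more can be done
None
```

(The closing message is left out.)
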